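# Clamp a sample in the press of an infrared analyser

### The arm

A 6-joint arm with a two-finger parallel gripper is mounted at the origin on the work surface. World frame = base frame: x ahead of the robot, y to its left, z up, the work surface at z = 0. Lengths are in m, angles in rad, forces in N, time in s.
With the tool pointing down it reaches from about 0.25 to 0.775 m from the base axis. Payload 4 kg.
Tool frame: the origin (TCP) lies at the centre of the arm's flange, where the gripper is bolted on; the fingertips stand ahead of it and the grasp point (between the pads) lies 180 mm ahead of it (robot.tcp_to_tips is the z of the fingertips in the tool frame, in m); z points along the fingers, y is the direction in which the jaws open and shut (so a half turn about z gives the same grasp; the last joint's range is limited). The gripper opens to 94 mm and grips with 3 to 60 N. Pads are 16 mm wide; open, the fingers measure 119 mm over their backs; the gripper's body (75 mm by 177 mm) begins 78 mm behind the grasp point.
Start: joints at [1.192, 0.087, 1.371, -0, 1.684, -0.103], TCP at [0.15, 0.529, 0.405] pointing down, gripper open.
Joint ranges: [-3.1, 3.1], [-0.76, 2.03], [0.27, 2.55], [-1.08, 4.22], [0.17, 2.65], [-2.57, 2.57]. Speed limits (rad/s): [2.79, 2.79, 3.14, 3.14, 3.14, 3.14].

### API

Orientations are given as [roll, pitch, yaw] about the fixed x, y, z axes, in that order (R = Rz(yaw) Ry(pitch) Rx(roll)).
In Python, from bench import robot gives the robot as it stands.
- The arm moves only by the tool move_arm, never from a script. Its argument "increments" is a list that holds one entry, the list of rows, each a list of 7 numbers: the opening, from 0 (shut) to 1 (fully open), then the shift along the tool's x, y, z as a fraction of full scale, then the turn, a rotation vector about the tool's x, y, z as a fraction of full scale. In form: [[[jaw, dx, dy, dz, rx, ry, rz], ...]]. A call has 1 to 8 rows; each row is the pose to reach, as a shift and turn from the pose commanded when the call began, along the tool's axes at that moment; what a row does not reach only later rows make up. Full scale, the value 1, is 0.1 m for a shift and pi/2 rad for a turn. A row lasts 1/12 s, in which the tool goes at most 41.7 mm and 7.16 degrees, less where a joint would pass 70% of its speed; a pose out of reach is approached as far as the arm can. A call with a number of a shift or a turn outside -1 to 1 is refused whole. A call with a gripper value outside its range is refused whole. The fingers move at their own pace and stop on an object; the grip force is fixed at half the most. Time passes only in rows, so rows that repeat a pose let the fingers close. It gives the time, the measured TCP pose, the force and the opening at its end, in the units of the state.
- robot.get_obs(): the state, without advancing time (a new reading comes with each control period).
- robot.snapshot(name): name is "scene" or "top" or "wrist"; returns (picture, depth): 420x560x3 uint8, red, green, blue; 420x560 float32, m along the optical axis (not along the pixel's ray), 0 where there is no reading.
- robot.camera_params(name): a dict with "mtx" (3x3 intrinsics, pixels), "k1" (the pictures are not rectified: a ray, as slopes to the right and down, at radius r is drawn at 1 + k1 r^2 times it, then the intrinsics apply), "R" (3x3) and "t" (3): a world point X has camera coordinates R X + t. Camera axes: x right, y down, z forward; pixel columns grow to the right and rows downward; lengths in m; the calibration is good to about 2 mm. A picture is of the moment at which its call begins: read the wrist's pose just before it. camera_params takes no time and is no camera call; for the wrist camera it gives the pose at the moment of the call.
- robot.close_job(): hands the job in, once; it reports no verdict.
The state is a dict: "time": time; "joint_positions": joint angles; "qvel": joint speeds; "joint_torque": joint torques, N m; "tool_pos": TCP position; "ee_rot": TCP orientation; "wrist_force": force on the tool from outside, world axes, zero at the start; "wrist_torque": the same for the moment, N m; "width": finger opening in m.
Only numpy, scipy, OpenCV 4.12 (cv2) and the standard library are available. Lean on these libraries where they do the work, as an engineer would, in place of code of your own. Each camera call takes 0.05 s, during which the arm holds its last target.

### The job

Get the painted steel disc ready to measure: swing the analyser's press arm in over it until it meets its stop, then turn only the small inner knob clockwise until you feel the anvil bear firmly on the disc, at about 100 N and well short of overloading the crystal. Do not drag the outer ring off its mark, shift the disc or disturb the other things, and let go at the end.

Things in the scene. Friction and masses are not known exactly. Their poses are not given: they have to be found in the camera images.
- crystal (a point): Centre of the round steel sample plate (84 mm across, 4 mm high) with the crystal, on the deck of the infrared analyser: a white and grey cabinet 240 x 300 mm, deck 100 mm above the bench. The point is on the plate's top; x points to the back of the analyser, y to its left as seen by the robot, z up.
- press: The press. Origin on the axis of its upright post, about at deck height, 125 mm behind the crystal along the analyser's x. The arm swings about the post; its head carries a black outer ring and a small silver inner knob on one upright axis, and the steel anvil (11 mm across) below. The post is clamped some mm higher or lower each time, so the anvil's height over the disc is not known.
- press_arm (a joint): Swing of the press arm about the post, rad: 0 against the stop (head exactly over the crystal), growing counter-clockwise seen from above; starts swung out at 0.6 to 1.2. Its hinge is stiff (0.35 N m) and stays where it is left. Turning the knob clockwise presses the arm towards its stop.
- bar_mid (a point): Middle of the bare grey bar of the arm, 55 mm from the post axis: the place to take or push it. The bar is 28 mm wide and 22 mm high, bare from 19 to 94 mm from the post axis, its underside 45 mm above the deck. The point is half-way up; x points along the bar to the post, z up.
- knob_mid (a point): The small inner knob: silver, knurled, round, 32 mm across, on the head's axis, 125 mm from the post axis. The point is on its axis, half-way up the barrel (which reaches 8.5 mm above and below it), and turns with it; z up. Clockwise from above lowers the anvil 1.6 mm per rad (10 mm a turn); the knob itself does not rise or sink and stays where it is left.
- ring_top (a point): Point on the same axis, level with the flat top of the outer ring (12.8 mm below knob_mid); does not turn. The feel of the inner knob: 0.27 N m to turn while the anvil is free, which lasts 0.8 rad from the start or much more; from touch on, the load grows by about 65 N per rad and the effort by 0.0016 N m per newton (0.16 N m more at 100 N). Over 160 N harms the crystal.
- outer_ring (a joint): The outer ring (preset of the load spring, calibrated): black, ribbed, 62 mm across, 16 mm high, around the same axis below the inner knob; its flat top lies 13 mm below knob_mid. Angle in rad, 0 with its white mark on the arm's mark, positive clockwise from above. It turns very easily (0.02 N m), so any rubbing finger drags it. It must stay on its mark.
- sample: The disc to be measured: steel, 40 mm across, 10 mm high, blue paint on its lower edge, lying loose on the sample plate over the crystal. Origin at the centre of its underside.
- spare_disc: A like disc with green paint lying on the deck, to be left alone. Origin at the centre of its underside.
- vial: Small capped vial on the deck, 24 mm across, 45 mm high, to be left alone. Origin at its foot.
- wash_bottle: White wash bottle with a red cap and spout, 66 mm across, 186 mm high, to be left alone. Origin at its foot.
- beaker: Glass beaker, 68 mm across, 85 mm high, to be left alone. Origin at its foot.
- tweezers: Steel tweezers lying flat, 125 mm long, to be left alone. Origin under their middle.
- marker: White marker pen with a blue cap, 130 mm long, lying, to be left alone. Origin under its middle.

How it is judged:
By the outcome, as a careful person would: the job done as asked, in the order asked, and still so for the second after the job is handed in, with the robot touching nothing.
It also fails if it takes over 72 s, if anything falls off the work surface, if the arm or the gripper's body presses on something with over 40 N, if the wrist force passes 120 N, or if a joint passes its speed limit or range.

## Working session

There is one attempt and no reset: what is moved stays moved. The work goes in short steps, Python scripts to look and compute and a tool call to move; the robot and the scene stay as the last step left them, time stands still between calls to the robot, and variables do not carry over. Pictures are saved under pics/ and viewed, and the job is handed in when it is done.

Besides the shell and the picture viewer there is one more tool, called after "Request:" in YAML: its name, and indented under it one key for each argument. move_arm: Moves the arm, as the interface text tells. Its arguments: {"type":"object","properties":{"increments":{"type":"array","items":{"type":"array","items":{"type":"array","items":{"type":"number","minimum":-1,"maximum":1}}}}},"required":["increments"]}

```bash
ls; mkdir -p pics; python3 - <<'E'
from bench import robot
import cv2,numpy as np
o=robot.get_obs()
print({k:np.round(v,4) for k,v in o.items()}, robot.tcp_to_tips)
for n in ["scene","top","wrist"]:
    c=robot.camera_params(n); print(n,c)
    p,d=robot.snapshot(n)
    cv2.imwrite(f"pics/{n}0.png",p[:,:,::-1]); np.savez(f"{n}0.npz",p=p,d=d,**c)
E
```

```text
pics
{'time': np.float64(0.0), 'joint_positions': array([ 1.1919,  0.088 ,  1.3722, -0.    ,  1.6836, -0.1031]), 'qvel': array([-0.0011,  0.    , -0.0002,  0.0012,  0.0011,  0.0006]), 'joint_torque': array([-1.60000e-03, -3.40171e+01, -3.02427e+01,  7.15000e-02,
        3.30000e-02, -2.00000e-04]), 'tool_pos': array([0.1497, 0.5291, 0.4035]), 'ee_rot': array([-3.1394e+00, -2.0000e-04,  2.8658e+00]), 'wrist_force': array([ 0.7374,  0.2143, -0.3233]), 'wrist_torque': array([ 0.0073,  0.0122, -0.0296]), 'width': np.float64(0.0939)} 0.1992
scene {'mtx': array([[526.20573702,   0.        , 273.47860012],
       [  0.        , 526.20573702, 209.3464034 ],
       [  0.        ,   0.        ,   1.        ]]), 'k1': -0.0097194225548212, 'R': array([[-0.49337808,  0.86981118, -0.00256401],
       [ 0.54754721,  0.308289  , -0.77791384],
       [-0.6758477 , -0.38520955, -0.62836572]]), 't': array([ 0.26969757, -0.17717728,  1.90698532])}
top {'mtx': array([[437.31269763,   0.        , 276.38627589],
       [  0.        , 437.31269763, 208.47517082],
       [  0.        ,   0.        ,   1.        ]]), 'k1': -0.009441420400162335, 'R': array([[-0.01973707, -0.99980328, -0.00196397],
       [-0.98819008,  0.01980629, -0.15194764],
       [ 0.15195664, -0.00105823, -0.98838659]]), 't': array([0.01598748, 0.55372158, 1.1478399 ])}
wrist {'mtx': array([[319.63378356,   0.        , 278.47203508],
       [  0.        , 319.63378356, 214.70844318],
       [  0.        ,   0.        ,   1.        ]]), 'k1': -0.07724011273957768, 'R': array([[ 0.27273645,  0.96208682, -0.0019467 ],
       [ 0.92806542, -0.2625575 ,  0.26411766],
       [ 0.25359299, -0.07384118, -0.9644885 ]]), 't': array([-0.54808653, -0.02709292,  0.39122464])}
```

View pics/scene0.png

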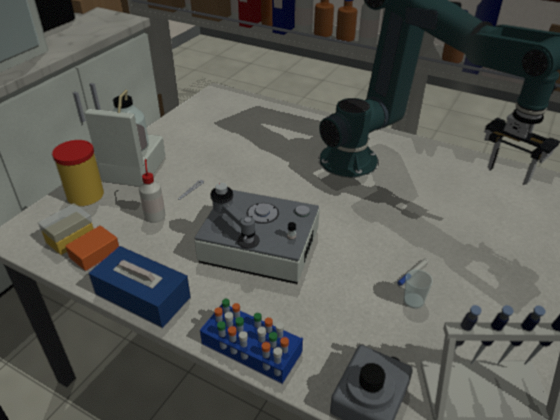

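View pics/top0.png

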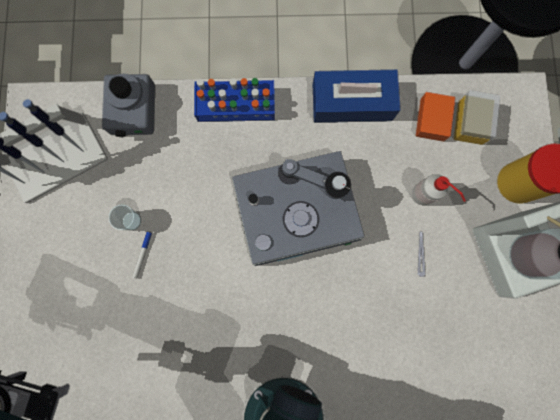

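View pics/wrist0.png

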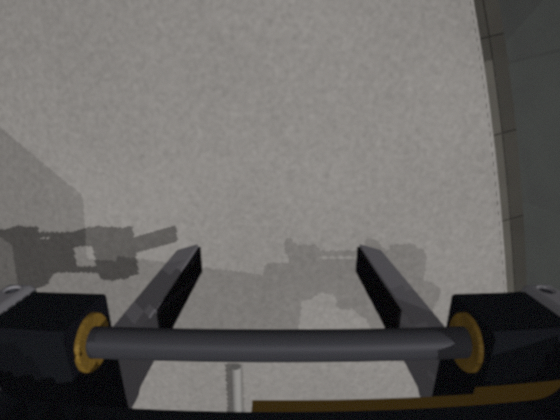

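```bash
cat > h.py <<'E'
import numpy as np,cv2
def load(n):
    return dict(np.load(n+".npz"))
def ray(c,u,v):
    m=c["mtx"];k=float(c["k1"])
    x=(u-m[0,2])/m[0,0];y=(v-m[1,2])/m[1,1]
    rd=np.hypot(x,y);r=rd
    for _ in range(20): r=rd/(1+k*r*r)
    s=r/rd if rd>0 else 1
    return np.array([x*s,y*s,1.])
def pt(c,u,v,d=None):
    if d is None: d=c["d"][int(round(v)),int(round(u))]
    return c["R"].T@(ray(c,u,v)*d-c["t"])
def onplane(c,u,v,z):
    C=-c["R"].T@c["t"]; w=c["R"].T@ray(c,u,v)
    return C+w*(z-C[2])/w[2]
def proj(c,X):
    X=c["R"]@np.asarray(X,float)+c["t"];x,y=X[0]/X[2],X[1]/X[2];f=1+float(c["k1"])*(x*x+y*y)
    return c["mtx"][0,0]*x*f+c["mtx"][0,2],c["mtx"][1,1]*y*f+c["mtx"][1,2]
def cloud(c):
    H,W=c["d"].shape
    u,v=np.meshgrid(np.arange(W),np.arange(H))
    m=c["mtx"]
    P=cv2.undistortPoints(np.stack([u,v],-1).reshape(-1,1,2).astype(np.float64),m,np.array([float(c["k1"]),0,0,0])).reshape(H,W,2)
    X=np.concatenate([P,np.ones((H,W,1))],-1)*c["d"][...,None]
    return (X-c["t"])@c["R"]
E
python3 - <<'E'
from h import *
for n,(x0,y0,w,h) in {"top0":(215,130,170,150),"scene0":(170,160,170,130)}.items():
    c=load(n); im=c["p"][y0:y0+h,x0:x0+w,::-1]
    cv2.imwrite(f"pics/{n}_z.png",cv2.resize(im,None,fx=4.5,fy=4,interpolation=cv2.INTER_CUBIC) if 0 else cv2.resize(im,None,fx=4,fy=4,interpolation=cv2.INTER_CUBIC))
c=load("top0"); X=cloud(c)
for u,v in [(289,168),(338,183),(301,219),(264,242),(253,198),(313,175),(320,190),(250,170)]:
    print(u,v,pt(c,u,v).round(4))
z=X[130:280,215:385,2]
print("deck",np.median(z[(z>.08)&(z<.115)]))
h,e=np.histogram(z[z>0.11],bins=40);print(np.c_[e[:-1].round(3),h].tolist())
E
```

```text
289 168 [ 0.6315 -0.0275  0.1819]
338 183 [ 0.5857 -0.1409  0.2112]
301 219 [ 0.5148 -0.0572  0.1119]
264 242 [0.4581 0.0381 0.1116]
253 198 [0.5662 0.063  0.1426]
313 175 [ 0.6169 -0.0869  0.1645]
320 190 [ 0.591  -0.1093  0.1023]
250 170 [ 0.6746  0.0785 -0.0056]
deck 0.10010843530976872
[[0.11, 301.0], [0.138, 333.0], [0.165, 727.0], [0.193, 191.0], [0.221, 0.0], [0.249, 0.0], [0.276, 0.0], [0.304, 0.0], [0.332, 0.0], [0.359, 0.0], [0.387, 0.0], [0.415, 0.0], [0.443, 0.0], [0.47, 0.0], [0.498, 0.0], [0.526, 0.0], [0.553, 0.0], [0.581, 0.0], [0.609, 0.0], [0.637, 0.0], [0.664, 0.0], [0.692, 0.0], [0.72, 0.0], [0.747, 0.0], [0.775, 0.0], [0.803, 0.0], [0.831, 0.0], [0.858, 0.0], [0.886, 0.0], [0.914, 0.0], [0.942, 0.0], [0.969, 0.0], [0.997, 0.0], [1.025, 0.0], [1.052, 0.0], [1.08, 0.0], [1.108, 0.0], [1.136, 0.0], [1.163, 0.0], [1.191, 113.0]]
```

```bash
sleep 0
```

```text
(no output)
```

View pics/top0_z.png

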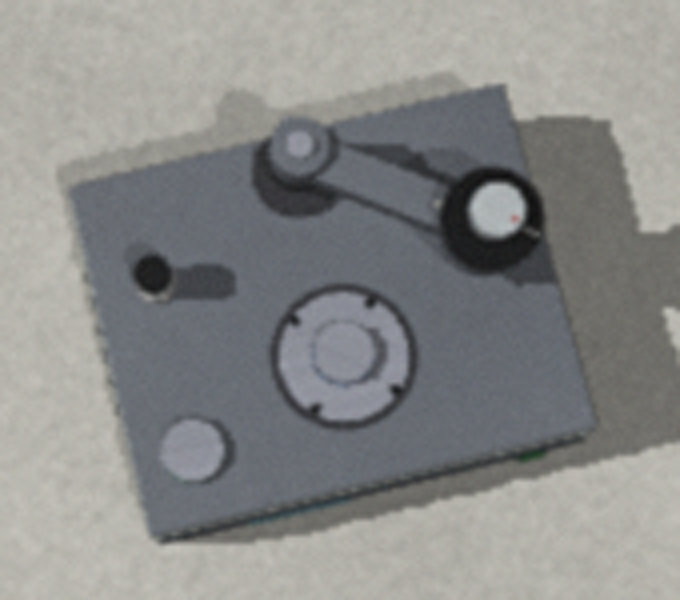

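View pics/scene0_z.png

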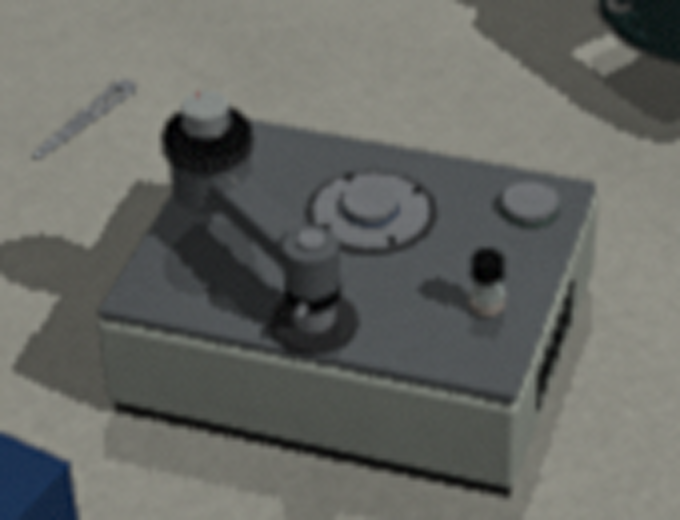

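```bash
python3 - <<'E'
from h import *
c=load("top0");X=cloud(c)
def reg(m,u0,v0):
    n,l=cv2.connectedComponents(m.astype(np.uint8)); return l==l[v0,u0]
P=onplane(c,301.2,218.8,.104)
# plate via mask of bright ring region: depth z 0.102-.108 near
g=cv2.cvtColor(c["p"],cv2.COLOR_RGB2GRAY)
b=reg((g>g[210:228,295:308].mean()-25),301,219)
print("plate mask",b.sum())
cn=max(cv2.findContours(b.astype(np.uint8),0,1)[0],key=cv2.contourArea)
(e,ax,an)=cv2.fitEllipse(cn);print(e,ax); plate=onplane(c,*e,.104);print("plate",plate)
kz=X[178:188,334:344,2];print("knob top z",np.round(np.sort(kz.ravel())[::10],4))
km=reg(g>110,339,182);cn=max(cv2.findContours(km.astype(np.uint8),0,1)[0],key=cv2.contourArea);e,ax,_=cv2.fitEllipse(cn)
print("knob",e,ax,km.sum()); knob=onplane(c,*e,.211);print(knob)
m=(X[...,2]>.175)&(X[...,2]<.2);m[:, :275]=0;m[:,:]&=1
m2=np.zeros_like(m);m2[160:182,278:301]=m[160:182,278:301]
pp=X[m2];print("post",m2.sum(),pp.mean(0),np.median(pp[:,2]));
cn=max(cv2.findContours(m2.astype(np.uint8),0,1)[0],key=cv2.contourArea);e,ax,_=cv2.fitEllipse(cn);print(e,ax,onplane(c,*e,.182))
post=onplane(c,*e,.182)
print("dist post-knob",np.linalg.norm((post-knob)[:2]),"post-plate",np.linalg.norm((post-plate)[:2]))
a0=np.arctan2(*(plate-post)[1::-1]);a1=np.arctan2(*(knob-post)[1::-1]);print("a0",a0,"a1",a1,(a1-a0)%(2*np.pi))
bb=[(X[...,2]>.155)&(X[...,2]<.178)][0];q=np.zeros_like(bb);q[165:190,305:325]=bb[165:190,305:325];print("bar z",np.median(X[q][:,2]))
rz=X[168:198,322:352,2];print("ring hist",np.histogram(rz,bins=np.arange(.15,.22,.004)))
s=load("scene0");Y=cloud(s)
print("scene knob top",pt(s,221,185.5), pt(s,220,187))
E
```

```text
plate mask 723
(300.5431213378906, 218.69790649414062) (30.136272430419922, 30.77014923095703)
plate [ 0.51663472 -0.05649447  0.104     ]
knob top z [0.2032 0.2092 0.2101 0.2106 0.2112 0.2115 0.212  0.2127 0.2134 0.2142]
knob (338.8497314453125, 182.00759887695312) (12.585261344909668, 12.869986534118652) 145
[ 0.58805279 -0.14304334  0.211     ]Traceback (most recent call last):
  File "<stdin>", line 15, in <module>
numpy._core._exceptions._UFuncOutputCastingError: Cannot cast ufunc 'bitwise_and' output from dtype('int64') to dtype('bool') with casting rule 'same_kind'
```

```bash
python3 - <<'E'
from h import *
c=load("top0");X=cloud(c)
plate=np.array([.5166,-.0565,.104]);knob=np.array([.5881,-.1430,.211])
m=(X[...,2]>.172)&(X[...,2]<.2)
m2=np.zeros(m.shape,np.uint8);m2[155:182,275:301]=m[155:182,275:301]
cn=max(cv2.findContours(m2,0,1)[0],key=cv2.contourArea);e,ax,_=cv2.fitEllipse(cn);post=onplane(c,*e,.182);print(e,ax,post,np.median(X[m2>0][:,2]))
print("dist post-knob",np.linalg.norm((post-knob)[:2]),"post-plate",np.linalg.norm((post-plate)[:2]))
a0=np.arctan2(*(plate-post)[1::-1]);a1=np.arctan2(*(knob-post)[1::-1]);print("a0",a0,"a1",a1,(a1-a0)%(2*np.pi))
q=X[172:178,309:317];print("bar z",np.round(q[...,2],3))
rz=X[168:198,322:352,2];print("ring hist",np.c_[np.histogram(rz,bins=np.arange(.15,.22,.004))[1][:-1].round(3),np.histogram(rz,bins=np.arange(.15,.22,.004))[0]].tolist())
s=load("scene0");Y=cloud(s)
print("scene knob top",pt(s,221,185), pt(s,220,186),pt(s,247,220))
E
```

```text
(289.405029296875, 166.01629638671875) (12.31848430633545, 13.11168098449707) [ 0.63639689 -0.02863496  0.182     ] 0.17454216950405255
dist post-knob 0.12414488420556107 post-plate 0.12299493728497336
a0 -2.9130540279966173 a1 -1.9703817524830036 0.9426722755136137
bar z [[0.168 0.166 0.167 0.167 0.167 0.162 0.164 0.171]
 [0.169 0.163 0.167 0.165 0.171 0.166 0.163 0.164]
 [0.167 0.164 0.166 0.164 0.168 0.164 0.164 0.164]
 [0.17  0.168 0.165 0.166 0.164 0.166 0.167 0.168]
 [0.168 0.169 0.166 0.162 0.169 0.169 0.166 0.167]
 [0.168 0.167 0.166 0.166 0.165 0.168 0.164 0.166]]
ring hist [[0.15, 5.0], [0.154, 5.0], [0.158, 5.0], [0.162, 25.0], [0.166, 15.0], [0.17, 2.0], [0.174, 4.0], [0.178, 12.0], [0.182, 13.0], [0.186, 154.0], [0.19, 190.0], [0.194, 16.0], [0.198, 7.0], [0.202, 7.0], [0.206, 26.0], [0.21, 98.0], [0.214, 21.0]]
scene knob top [ 0.58446693 -0.14226586  0.21250174] [ 0.59042599 -0.14145415  0.21324213] [ 0.64309864 -0.02393062  0.17979195]
```

Request:
move_arm:
  increments:
    - [[1, -0.5, -0.37, -0.2, 0, 0, 0], [1, -1, -0.75, -0.2, 0, 0, 0], [1, -1, -0.75, -0.2, 0, 0, 0], [1, -1, -0.75, -0.2, 0, 0, 0]]

```text
time: 0.48
tool_pos: [0.2284, 0.4262, 0.4257]
ee_rot: [-3.141, 0.003, 2.86]
wrist_force: [-0.2, 0.3, -0.2]
width: 0.0939
```

Request:
move_arm:
  increments:
    - [[1, -0.5, -0.37, 0, 0, 0, 0], [1, -1, -0.75, 0, 0, 0, 0], [1, -1, -0.75, 0, 0, 0, 0], [1, -1, -0.75, 0, 0, 0, 0]]

```text
time: 0.82
tool_pos: [0.3045, 0.3264, 0.4245]
ee_rot: [-3.139, 0.003, 2.857]
wrist_force: [-0.4, 0.5, 0.5]
width: 0.0936
```

Request:
move_arm:
  increments:
    - [[1, -0.5, -0.37, 0, 0, 0, 0], [1, -1, -0.75, 0, 0, 0, 0], [1, -1, -0.75, 0, 0, 0, 0], [1, -1, -0.75, 0, 0, 0, 0]]

```text
time: 1.15
tool_pos: [0.3803, 0.227, 0.4241]
ee_rot: [-3.139, 0.002, 2.857]
wrist_force: [0.3, 0.0, -0.6]
width: 0.0941
```

Request:
move_arm:
  increments:
    - [[1, -0.5, -0.37, 0, 0, 0, 0], [1, -1, -0.75, 0, 0, 0, 0], [1, -1, -0.75, 0, 0, 0, 0], [1, -1, -0.75, 0, 0, 0, 0]]

```text
time: 1.48
tool_pos: [0.4559, 0.1279, 0.4236]
ee_rot: [-3.139, 0.001, 2.858]
wrist_force: [-0.4, 0.5, 0.7]
width: 0.0941
```

Request:
move_arm:
  increments:
    - [[1, -0.5, -0.37, 0, 0, 0, 0], [1, -1, -0.75, 0, 0, 0, 0], [1, -1, -0.75, 0, 0, 0, 0], [1, -1, -0.75, 0, 0, 0, 0]]

```text
time: 1.82
tool_pos: [0.5317, 0.0288, 0.4228]
ee_rot: [-3.139, -0.0, 2.86]
wrist_force: [-0.2, 0.3, -0.8]
width: 0.0941
```

Request:
move_arm:
  increments:
    - [[1, 0, 0, 0, 0, 0, 0.08], [1, 0, 0, 0, 0, 0, 0.16], [1, 0, 0, 0, 0, 0, 0.24], [1, 0, 0, 0, 0, 0, 0.32], [1, 0, 0, 0, 0, 0, 0.4], [1, 0, 0, 0, 0, 0, 0.48], [1, 0, 0, 0, 0, 0, 0.54], [1, 0, 0, 0, 0, 0, 0.54]]

```text
time: 2.48
tool_pos: [0.5286, 0.0339, 0.4243]
ee_rot: [-3.141, -0.001, 2.017]
wrist_force: [-0.8, -0.4, 0.1]
width: 0.0938
```

Request:
move_arm:
  increments:
    - [[0.6, 0, 0, 0, 0, 0, 0.08], [0.6, 0, 0, 0, 0, 0, 0.16], [0.6, 0, 0, 0, 0, 0, 0.24], [0.6, 0, 0, 0, 0, 0, 0.32], [0.6, 0, 0, 0, 0, 0, 0.4], [0.6, 0, 0, 0, 0, 0, 0.48], [0.6, 0, 0, 0, 0, 0, 0.54], [0.6, 0, 0, 0, 0, 0, 0.54]]

```text
time: 3.15
tool_pos: [0.5286, 0.0334, 0.4245]
ee_rot: [-3.141, -0.0, 1.171]
wrist_force: [-0.9, 0.3, -0.8]
width: 0.0565
```

Request:
move_arm:
  increments:
    - [[0.6, -0.2, 0.3, 0, 0, 0, 0], [0.6, -0.35, 0.6, 0, 0, 0, 0], [0.6, -0.5, 0.9, 0, 0, 0, 0], [0.6, -0.5, 0.9, 0, 0, 0, 0]]

```text
time: 3.48
tool_pos: [0.5945, -0.052, 0.4226]
ee_rot: [-3.141, 0.002, 1.17]
wrist_force: [-0.7, -0.2, -0.8]
width: 0.0563
```

Request:
move_arm:
  increments:
    - [[0.6, -0.1, 0.2, 0, 0, 0, 0], [0.6, -0.2, 0.33, 0, 0, 0, 0], [0.6, -0.2, 0.33, 0, 0, 0, 0], [0.6, -0.2, 0.33, 0, 0, 0, 0]]

```text
time: 3.82
tool_pos: [0.6147, -0.0798, 0.424]
ee_rot: [-3.14, -0.001, 1.171]
wrist_force: [0.0, -0.0, 0.5]
width: 0.0564
```

```bash
cat > snap.py <<'E'
import sys
from bench import robot
from h import *
n,name=sys.argv[1],sys.argv[2]
c=robot.camera_params(n);o=robot.get_obs()
p,d=robot.snapshot(n);cv2.imwrite(f"pics/{name}.png",p[:,:,::-1]);np.savez(name+".npz",p=p,d=d,**c)
print(o["time"],o["tool_pos"].round(4),o["ee_rot"].round(4),o["wrist_force"].round(2),o["wrist_torque"].round(3),o["joint_positions"].round(3),o["width"].round(4))
E
python3 snap.py wrist w1
```

```text
Traceback (most recent call last):
  File "snap.py", line 7, in <module>
    print(o["time"],o["tool_pos"].round(4),o["ee_rot"].round(4),o["wrist_force"].round(2),o["wrist_torque"].round(3),o["joint_positions"].round(3),o["width"].round(4))
                                                                                                                                                   ^^^^^^^^^^^^^^^^
AttributeError: 'float' object has no attribute 'round'
```

View pics/w1.png

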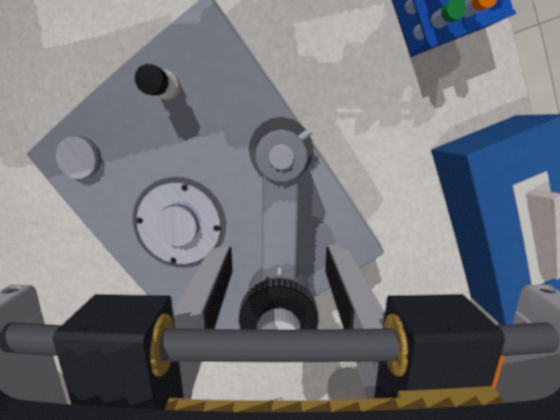

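```bash
sed -i 's/,o\["width"\].round(4)/,round(float(o["width"]),4)/' snap.py
python3 - <<'E'
from h import *
c=load("w1");X=cloud(c)
print("post",onplane(c,282,157,.182),pt(c,282,157));
print("plate?",onplane(c,179,221,.104),"sample px depth",pt(c,180,225))
for v in(200,215,230): print("bar edges",onplane(c,264,v,.1665),onplane(c,301,v,.1665),pt(c,282,v))
E
```

```text
post [ 0.63850827 -0.02862559  0.182     ] [ 0.63837594 -0.02904631  0.17705983]
plate? [ 0.51884367 -0.05300906  0.104     ] sample px depth [ 0.52203091 -0.05550097  0.11391684]
bar edges [ 0.6129448  -0.05451101  0.1665    ] [ 0.63887982 -0.06544917  0.1665    ] [ 0.62543984 -0.06015494  0.16498401]
bar edges [ 0.60820926 -0.06535931  0.1665    ] [ 0.63447435 -0.07643579  0.1665    ] [ 0.62085257 -0.07109653  0.16514312]
bar edges [ 0.60334649 -0.07648946  0.1665    ] [ 0.62995936 -0.08771167  0.1665    ] [ 0.61622245 -0.08213025  0.16589387]
```

Request:
move_arm:
  increments:
    - [[0.6, 0, 0.01, 0.2, 0, 0, 0], [0.6, 0, 0.01, 0.4, 0, 0, 0], [0.6, 0, 0.01, 0.6, 0, 0, 0], [0.5, 0, 0.01, 0.75, 0, 0, 0], [0.42, 0, 0.01, 0.84, 0, 0, 0], [0.42, 0, 0.01, 0.84, 0, 0, 0], [0.42, 0, 0.01, 0.84, 0, 0, 0]]

```text
time: 4.45
tool_pos: [0.6153, -0.0798, 0.341]
ee_rot: [-3.141, -0.0, 1.171]
wrist_force: [-0.1, -0.4, 0.2]
width: 0.0399
```

```bash
cat > plan.py <<'E'
import numpy as np
from bench import robot
o=robot.get_obs();p=o["tool_pos"];yaw=o["ee_rot"][2];print(o["time"],p.round(4),yaw.round(4),o["wrist_force"].round(2))
E
python3 - <<'E'
exec(open('plan.py').read())
post=np.array([.6375,-.0286]);R=.055
a=-1.968
def unit(yaw): return np.array([np.cos(yaw),np.sin(yaw)]),np.array([np.sin(yaw),-np.cos(yaw)])
# segments: commanded angle sequence
def seg(a_start,a_end,n):
    P0=post+R*np.array([np.cos(a_start),np.sin(a_start)])
    X,Y=unit(a_start+np.pi)
    for k in range(1,n+1):
        t=a_start+(a_end-a_start)*k/n
        d=post+R*np.array([np.cos(t),np.sin(t)])-P0
        print([round(v,3) for v in (d@X/.1,d@Y/.1,0,0,0,(a_start-t)/(np.pi/2))])
    print()
seg(-1.968,-2.368,8)
seg(-2.368,-2.768,8)
seg(-2.768,-2.968,8)
E
```

```text
4.45 [ 0.6153 -0.0798  0.341 ] 1.1708 [-0.1  -0.38  0.17]
[np.float64(0.001), np.float64(-0.027), 0, 0, 0, 0.032]
[np.float64(0.003), np.float64(-0.055), 0, 0, 0, 0.064]
[np.float64(0.006), np.float64(-0.082), 0, 0, 0, 0.095]
[np.float64(0.011), np.float64(-0.109), 0, 0, 0, 0.127]
[np.float64(0.017), np.float64(-0.136), 0, 0, 0, 0.159]
[np.float64(0.025), np.float64(-0.163), 0, 0, 0, 0.191]
[np.float64(0.033), np.float64(-0.189), 0, 0, 0, 0.223]
[np.float64(0.043), np.float64(-0.214), 0, 0, 0, 0.255]

[np.float64(0.001), np.float64(-0.027), 0, 0, 0, 0.032]
[np.float64(0.003), np.float64(-0.055), 0, 0, 0, 0.064]
[np.float64(0.006), np.float64(-0.082), 0, 0, 0, 0.095]
[np.float64(0.011), np.float64(-0.109), 0, 0, 0, 0.127]
[np.float64(0.017), np.float64(-0.136), 0, 0, 0, 0.159]
[np.float64(0.025), np.float64(-0.163), 0, 0, 0, 0.191]
[np.float64(0.033), np.float64(-0.189), 0, 0, 0, 0.223]
[np.float64(0.043), np.float64(-0.214), 0, 0, 0, 0.255]

[np.float64(0.0), np.float64(-0.014), 0, 0, 0, 0.016]
[np.float64(0.001), np.float64(-0.027), 0, 0, 0, 0.032]
[np.float64(0.002), np.float64(-0.041), 0, 0, 0, 0.048]
[np.float64(0.003), np.float64(-0.055), 0, 0, 0, 0.064]
[np.float64(0.004), np.float64(-0.069), 0, 0, 0, 0.08]
[np.float64(0.006), np.float64(-0.082), 0, 0, 0, 0.095]
[np.float64(0.008), np.float64(-0.096), 0, 0, 0, 0.111]
[np.float64(0.011), np.float64(-0.109), 0, 0, 0, 0.127]
```

Request:
move_arm:
  increments:
    - [[0.42, 0.001, -0.03, 0, 0, 0, 0.03], [0.42, 0.003, -0.055, 0, 0, 0, 0.065], [0.42, 0.006, -0.08, 0, 0, 0, 0.095], [0.42, 0.011, -0.11, 0, 0, 0, 0.13], [0.42, 0.017, -0.135, 0, 0, 0, 0.16], [0.42, 0.025, -0.165, 0, 0, 0, 0.19], [0.42, 0.033, -0.19, 0, 0, 0, 0.225], [0.42, 0.043, -0.215, 0, 0, 0, 0.255]]

```text
time: 5.12
tool_pos: [0.5986, -0.0687, 0.3429]
ee_rot: [3.134, -0.004, 0.767]
wrist_force: [5.6, -2.3, -3.5]
width: 0.0395
```

Request:
move_arm:
  increments:
    - [[0.42, 0.001, -0.03, 0, 0, 0, 0.03], [0.42, 0.003, -0.055, 0, 0, 0, 0.065], [0.42, 0.006, -0.08, 0, 0, 0, 0.095], [0.42, 0.011, -0.11, 0, 0, 0, 0.13], [0.42, 0.017, -0.135, 0, 0, 0, 0.16], [0.42, 0.025, -0.165, 0, 0, 0, 0.19], [0.42, 0.033, -0.19, 0, 0, 0, 0.225], [0.42, 0.043, -0.215, 0, 0, 0, 0.255]]

```text
time: 5.78
tool_pos: [0.5865, -0.0509, 0.3429]
ee_rot: [3.135, -0.005, 0.365]
wrist_force: [3.6, -5.8, -2.1]
width: 0.04
```

```bash
python3 snap.py wrist w2
```

```text
5.7833 [ 0.5865 -0.0509  0.3429] [ 3.1349 -0.0047  0.3652] [ 3.58 -5.82 -2.12] [-0.962 -0.411  0.063] [-0.182  0.19   1.378 -0.003  1.566  1.024] 0.04
```

View pics/w2.png

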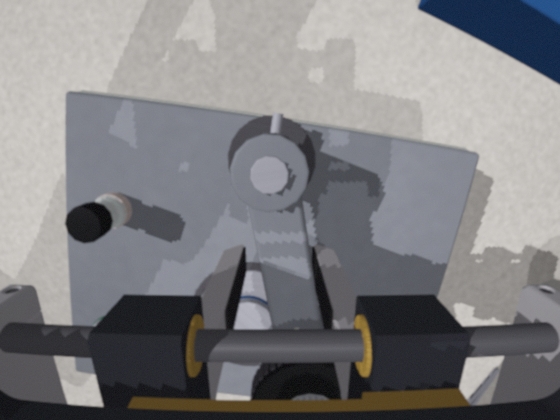

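Request:
move_arm:
  increments:
    - [[0.42, 0, -0.014, 0, 0, 0, 0.016], [0.42, 0.001, -0.027, 0, 0, 0, 0.032], [0.42, 0.002, -0.041, 0, 0, 0, 0.048], [0.42, 0.003, -0.055, 0, 0, 0, 0.064], [0.42, 0.004, -0.069, 0, 0, 0, 0.08], [0.42, 0.006, -0.082, 0, 0, 0, 0.095], [0.42, 0.006, -0.082, 0, 0, 0, 0.095]]

```text
time: 6.42
tool_pos: [0.5836, -0.043, 0.3429]
ee_rot: [3.137, -0.004, 0.218]
wrist_force: [1.8, -4.0, 0.1]
width: 0.0395
```

```bash
python3 snap.py wrist w3; python3 - <<'E'
from h import *
c=load("w3");im=c["p"].copy()
X=cloud(c)
for v in (215,230,245): print(pt(c,282,v).round(4))
E
```

```text
6.4167 [ 0.5836 -0.043   0.3429] [ 3.1367 -0.0036  0.2185] [ 1.77 -4.02  0.07] [-0.95  -0.144  0.008] [-0.17   0.183  1.386 -0.003  1.568  1.183] 0.0395
[ 0.6174 -0.0391  0.1653]
[ 0.6099 -0.0408  0.1664]
[ 0.6018 -0.0426  0.1662]
```

View pics/w3.png

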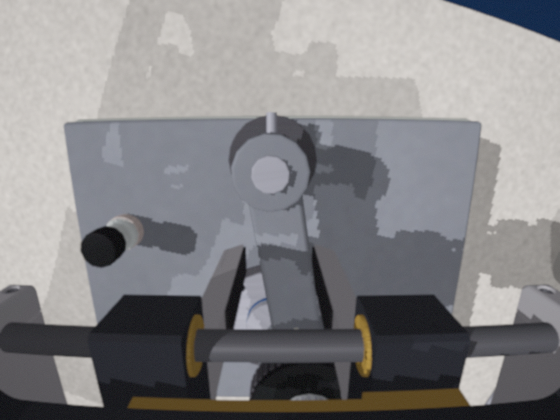

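Request:
move_arm:
  increments:
    - [[0.42, 0, -0.014, 0, 0, 0, 0.016], [0.42, 0.001, -0.027, 0, 0, 0, 0.032], [0.42, 0.001, -0.027, 0, 0, 0, 0.032]]

```text
time: 6.72
tool_pos: [0.583, -0.0403, 0.3429]
ee_rot: [3.137, -0.003, 0.168]
wrist_force: [0.3, -5.0, 1.8]
width: 0.0396
```

Request:
move_arm:
  increments:
    - [[0.42, 0, -0.014, 0, 0, 0, 0.016], [0.42, 0.001, -0.02, 0, 0, 0, 0.02], [0.42, 0.001, -0.02, 0, 0, 0, 0.02]]

```text
time: 6.97
tool_pos: [0.5826, -0.0383, 0.3429]
ee_rot: [3.137, -0.003, 0.138]
wrist_force: [0.4, -6.3, 1.2]
width: 0.0394
```

Request:
move_arm:
  increments:
    - [[0.42, 0, -0.014, 0, 0, 0, 0.016], [0.42, 0.001, -0.02, 0, 0, 0, 0.02], [0.42, 0.001, -0.02, 0, 0, 0, 0.02]]

```text
time: 7.22
tool_pos: [0.5823, -0.0364, 0.3428]
ee_rot: [3.138, -0.002, 0.106]
wrist_force: [-0.9, -5.9, 2.7]
width: 0.0397
```

Request:
move_arm:
  increments:
    - [[0.42, 0, -0.01, 0, 0, 0, 0], [0.42, 0, -0.015, 0, 0, 0, 0], [0.42, 0, -0.015, 0, 0, 0, 0]]

```text
time: 7.47
tool_pos: [0.582, -0.0351, 0.3428]
ee_rot: [3.137, -0.001, 0.106]
wrist_force: [-1.7, -6.1, 2.1]
width: 0.0399
```

Request:
move_arm:
  increments:
    - [[0.42, 0, -0.01, 0, 0, 0, 0], [0.42, 0, -0.015, 0, 0, 0, 0], [0.42, 0, -0.015, 0, 0, 0, 0]]

```text
time: 7.72
tool_pos: [0.5817, -0.034, 0.3428]
ee_rot: [3.136, -0.001, 0.106]
wrist_force: [-2.7, -6.9, 2.2]
width: 0.0396
```

Request:
move_arm:
  increments:
    - [[0.42, 0, -0.01, 0, 0, 0, 0], [0.42, 0, -0.015, 0, 0, 0, 0], [0.42, 0, -0.015, 0, 0, 0, 0]]

```text
time: 7.97
tool_pos: [0.5816, -0.0335, 0.3428]
ee_rot: [3.133, -0.001, 0.105]
wrist_force: [-1.0, -10.0, 2.0]
width: 0.0395
```

```bash
python3 snap.py wrist w4;python3 snap.py top t4; python3 - <<'E'
from h import *
c=load("t4");cv2.imwrite("pics/t4z.png",cv2.resize(c["p"][130:280,215:385,::-1],None,fx=4,fy=4,interpolation=2))
E
```

```text
7.9667 [ 0.5816 -0.0335  0.3428] [ 3.1332e+00 -7.0000e-04  1.0490e-01] [ -1.04 -10.03   1.96] [-2.014  0.397  0.084] [-0.153  0.178  1.392 -0.008  1.569  1.313] 0.0395
8.0167 [ 0.5816 -0.0335  0.3428] [ 3.1333e+00 -7.0000e-04  1.0490e-01] [ -2.02 -10.65   1.52] [-1.965  0.386  0.036] [-0.153  0.178  1.392 -0.008  1.569  1.313] 0.0398
```

View pics/w4.png

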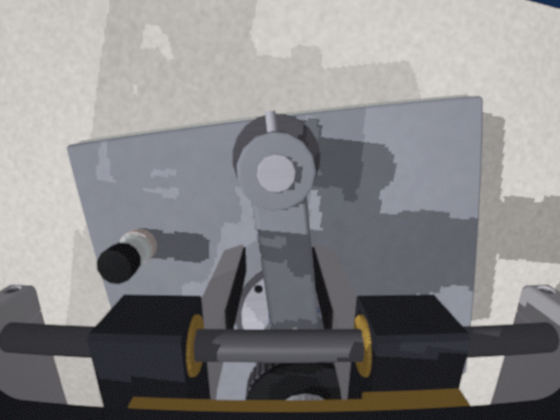

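View pics/t4z.png

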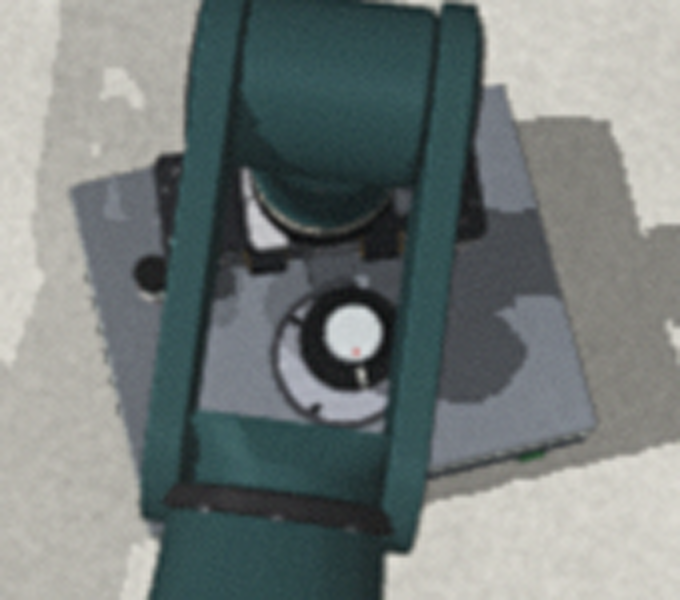

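Request:
move_arm:
  increments:
    - [[0.42, 0, -0.01, 0, 0, 0, 0], [0.42, 0, -0.015, 0, 0, 0, 0], [0.42, 0, -0.015, 0, 0, 0, 0]]

```text
time: 8.32
tool_pos: [0.5816, -0.0329, 0.3427]
ee_rot: [3.13, -0.001, 0.104]
wrist_force: [-0.3, -13.3, 0.9]
width: 0.0396
```

```bash
python3 - <<'E'
from h import *
c=load("t4");g=cv2.cvtColor(c["p"],cv2.COLOR_RGB2GRAY)
m=(g>125).astype(np.uint8);n,l=cv2.connectedComponents(m);k=(l==l[213,303]).astype(np.uint8);print(k.sum())
e,ax,_=cv2.fitEllipse(max(cv2.findContours(k,0,1)[0],key=cv2.contourArea));print(e,ax)
K=onplane(c,*e,.211);print(K,"z",np.median(cloud(c)[k>0][:,2]))
for post in ([.6364,-.0286],[.6375,-.0286]):
    d=K[:2]-post;print(np.linalg.norm(d),np.arctan2(d[1],d[0]))
E
```

```text
148
(302.78826904296875, 212.79786682128906) (12.831009864807129, 12.92834758758545)
[ 0.51658917 -0.05608693  0.211     ] z 0.21152547166187086
0.1229234191154693 -2.9160757704541282
0.12399580960559704 -2.918059477546626
```

Request:
move_arm:
  increments:
    - [[0.5, 0, 0.03, 0, 0, 0, 0], [0.6, 0, 0.03, 0, 0, 0, 0], [0.6, 0, 0.03, 0, 0, 0, 0], [0.6, 0, 0.03, -0.3, 0, 0, 0], [0.6, 0, 0.03, -0.6, 0, 0, 0], [0.6, 0, 0.03, -0.9, 0, 0, 0], [0.6, 0, 0.03, -0.9, 0, 0, 0]]

```text
time: 8.9
tool_pos: [0.5822, -0.0314, 0.4389]
ee_rot: [3.14, -0.013, 0.108]
wrist_force: [-0.3, 0.6, 1.3]
width: 0.0561
```

Request:
move_arm:
  increments:
    - [[0.6, -0.3, 0.1, 0, 0, 0, 0], [0.6, -0.67, 0.16, 0, 0, 0, 0], [0.6, -0.67, 0.16, 0, 0, 0, 0], [0.6, -0.67, 0.16, 0, 0, 0, 0]]

```text
time: 9.23
tool_pos: [0.5158, -0.0549, 0.4304]
ee_rot: [-3.14, -0.0, 0.106]
wrist_force: [-0.4, -1.2, 0.9]
width: 0.0563
```

```bash
python3 snap.py wrist w5; python3 snap.py top t5
```

```text
9.2333 [ 0.5158 -0.0549  0.4304] [-3.1404e+00 -2.0000e-04  1.0610e-01] [-0.41 -1.16  0.9 ] [-0.021  0.055 -0.025] [-2.160e-01  1.400e-02  1.397e+00  1.000e-03  1.731e+00  1.249e+00] 0.0563
9.2833 [ 0.5168 -0.0549  0.4308] [-3.1408e+00 -1.3000e-03  1.0650e-01] [ 0.09 -0.25  1.05] [-0.025  0.099  0.022] [-2.150e-01  1.600e-02  1.394e+00  1.000e-03  1.731e+00  1.249e+00] 0.0565
```

View pics/w5.png

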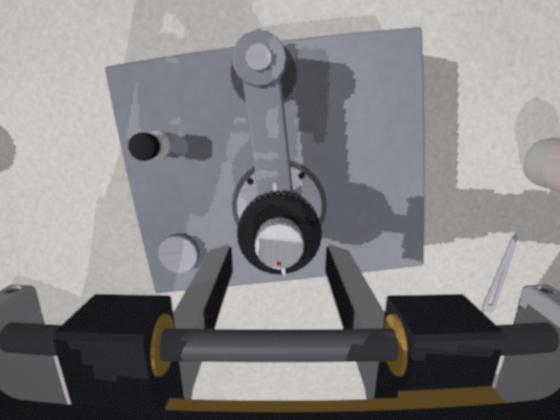

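Request:
move_arm:
  increments:
    - [[0.6, 0, 0, 0, 0, 0, -0.075], [0.6, 0, 0, 0, 0, 0, -0.15], [0.6, 0, 0, 0, 0, 0, -0.225], [0.6, 0, 0, 0, 0, 0, -0.3], [0.6, 0, 0, 0, 0, 0, -0.375], [0.6, 0, 0, 0, 0, 0, -0.45], [0.6, 0, 0, 0, 0, 0, -0.525], [0.6, 0, 0, 0, 0, 0, -0.6]]

```text
time: 10.0
tool_pos: [0.5184, -0.0548, 0.4307]
ee_rot: [3.141, -0.001, 1.056]
wrist_force: [-0.2, 0.2, -0.2]
width: 0.0564
```

Request:
move_arm:
  increments:
    - [[0.6, 0, 0, 0, 0, 0, -0.075], [0.6, 0, 0, 0, 0, 0, -0.15], [0.6, 0, 0, 0, 0, 0, -0.225], [0.6, 0, 0, 0, 0, 0, -0.3], [0.6, 0, 0, 0, 0, 0, -0.375], [0.6, 0, 0, 0, 0, 0, -0.45], [0.6, 0, 0, 0, 0, 0, -0.525], [0.6, 0, 0, 0, 0, 0, -0.6]]

```text
time: 10.67
tool_pos: [0.5184, -0.0548, 0.4306]
ee_rot: [3.141, -0.0, 1.998]
wrist_force: [1.0, 0.0, 0.8]
width: 0.0567
```

```bash
python3 snap.py wrist w6
```

```text
10.6667 [ 0.5184 -0.0548  0.4306] [ 3.1408e+00 -3.0000e-04  1.9981e+00] [1.02 0.03 0.79] [-0.105  0.056 -0.017] [-2.140e-01  1.900e-02  1.391e+00  1.000e-03  1.731e+00 -6.420e-01] 0.0567
```

Request:
move_arm:
  increments:
    - [[0.6, 0, 0, 0, 0, 0, -0.075], [0.6, 0, 0, 0, 0, 0, -0.15], [0.6, 0, 0, 0, 0, 0, -0.225], [0.6, 0, 0, 0, 0, 0, -0.3], [0.6, 0, 0, 0, 0, 0, -0.375], [0.6, 0, 0, 0, 0, 0, -0.45], [0.6, 0, 0, 0, 0, 0, -0.525], [0.6, 0, 0, 0, 0, 0, -0.6]]

```text
time: 11.38
tool_pos: [0.5182, -0.0549, 0.4307]
ee_rot: [3.141, 0.0, 2.938]
wrist_force: [-0.6, 0.8, 0.5]
width: 0.0561
```

Request:
move_arm:
  increments:
    - [[0.6, 0, 0, 0, 0, 0, -0.075], [0.6, 0, 0, 0, 0, 0, -0.15], [0.6, 0, 0, 0, 0, 0, -0.225], [0.6, 0, 0, 0, 0, 0, -0.3], [0.6, 0, 0, 0, 0, 0, -0.375], [0.6, 0, 0, 0, 0, 0, -0.45], [0.6, 0, 0, 0, 0, 0, -0.5], [0.6, 0, 0, 0, 0, 0, -0.5]]

```text
time: 12.05
tool_pos: [0.5181, -0.055, 0.4307]
ee_rot: [3.141, 0.001, -2.564]
wrist_force: [0.2, 0.9, -0.1]
width: 0.0565
```

```bash
python3 snap.py wrist w7
```

```text
12.05 [ 0.5181 -0.055   0.4307] [ 3.1415e+00  7.0000e-04 -2.5644e+00] [ 0.16  0.91 -0.1 ] [ 0.046 -0.043 -0.05 ] [-2.150e-01  1.900e-02  1.391e+00  1.000e-03  1.731e+00 -2.363e+00] 0.0565
```

View pics/w7.png

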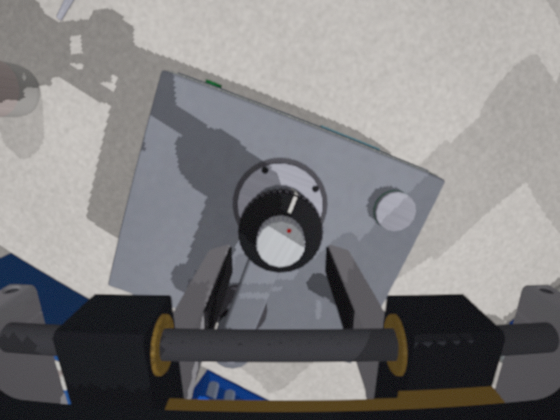

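View pics/w6.png

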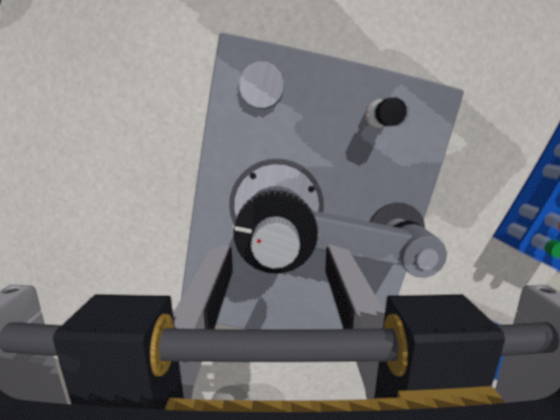

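```bash
python3 - <<'E'
from h import *
poses={"w5":([.5163,-.0549],.1061),"w6":([.5184,-.0548],1.9981),"w7":([.5181,-.0550],-2.5644)}
A=[];B=[]
for n,(p,yaw) in poses.items():
    c=load(n);g=cv2.cvtColor(c["p"],cv2.COLOR_RGB2GRAY).astype(int)
    Z=cloud(c)[...,2]
    roi=np.zeros(g.shape,np.uint8);roi[205:285,235:325]=1
    m=((g>120)&(Z>.2)&(Z<.222)&(roi>0)).astype(np.uint8)
    m=cv2.morphologyEx(m,cv2.MORPH_OPEN,np.ones((3,3)))
    ct=max(cv2.findContours(m,0,1)[0],key=cv2.contourArea);e,ax,an=cv2.fitEllipse(cv2.convexHull(ct))
    K=onplane(c,*e,.2115)[:2]
    # tips from image
    X=np.array([np.cos(yaw),np.sin(yaw)]);Y=np.array([np.sin(yaw),-np.cos(yaw)])
    print(n,e,ax,K,"zmed",np.median(Z[m>0]),"tool off",(K-p)@X,(K-p)@Y)
    A+= [[1,0,X[0],Y[0]],[0,1,X[1],Y[1]]];B+=list(K)
s,r,_,_=np.linalg.lstsq(np.array(A),np.array(B),rcond=None);print(s,np.array(A)@s-B)
E
```

```text
w5 (278.4667663574219, 244.74961853027344) (46.059932708740234, 48.13325500488281) [ 0.51733227 -0.05537159] zmed 0.21152418037384113 tool off 0.0009765276339811875 0.0005782581762745052
w6 (275.25787353515625, 242.9830322265625) (46.711055755615234, 49.039005279541016) [ 0.51507928 -0.05383475] zmed 0.2114099823290742 tool off 0.002254626414317869 -0.0026221224342114964
w7 (279.92425537109375, 243.77584838867188) (44.32693862915039, 47.61746597290039) [ 0.51533464 -0.05639056] zmed 0.21150746511780372 tool off 0.0030761614187588336 0.00034369555074806215
[ 5.16067284e-01 -5.54046875e-02  1.41717605e-03 -1.91292764e-04] [ 1.23957783e-04  3.07201183e-04  2.26603561e-04 -3.59459095e-04
 -3.50561345e-04  5.22579121e-05]
```

Request:
move_arm:
  increments:
    - [[0.6, 0.019, 0.006, 0, 0, 0, 0], [0.6, 0.019, 0.006, 0.15, 0, 0, 0], [0.6, 0.019, 0.006, 0.25, 0, 0, 0], [0.6, 0.019, 0.006, 0.34, 0, 0, 0], [0.6, 0.019, 0.006, 0.34, 0, 0, 0], [0.6, 0.019, 0.006, 0.34, 0, 0, 0]]

```text
time: 12.6
tool_pos: [0.515, -0.0559, 0.3958]
ee_rot: [3.14, -0.001, -2.565]
wrist_force: [-0.2, -0.6, -0.2]
width: 0.0566
```

```bash
python3 snap.py wrist w8
```

```text
12.6 [ 0.515  -0.0559  0.3958] [ 3.1401e+00 -1.3000e-03 -2.5651e+00] [-0.18 -0.58 -0.18] [ 0.061  0.044 -0.02 ] [-0.218  0.019  1.46   0.     1.665 -2.365] 0.0566
```

View pics/w8.png

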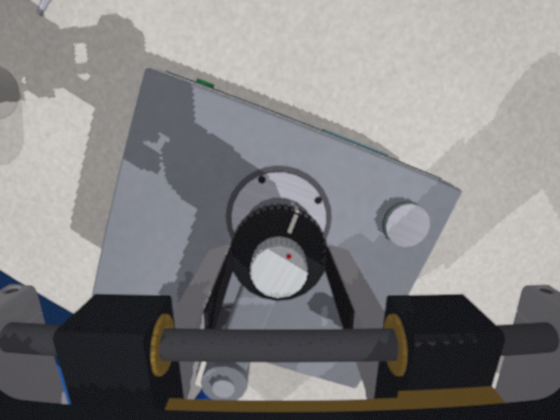

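Request:
move_arm:
  increments:
    - [[0.6, -0.012, -0.003, 0.018, 0, 0, 0], [0.45, -0.012, -0.003, 0.018, 0, 0, 0], [0.37, -0.012, -0.003, 0.018, 0, 0, 0], [0.37, -0.012, -0.003, 0.018, 0, 0, 0]]

```text
time: 12.98
tool_pos: [0.5163, -0.0555, 0.3953]
ee_rot: [-3.141, 0.001, -2.565]
wrist_force: [-0.2, -0.1, 0.5]
width: 0.0399
```

```bash
python3 snap.py wrist w9
```

```text
12.9833 [ 0.5163 -0.0555  0.3953] [-3.1411e+00  6.0000e-04 -2.5645e+00] [-0.2  -0.14  0.53] [ 0.085  0.01  -0.011] [-0.216  0.021  1.459  0.     1.661 -2.364] 0.0399
```

View pics/w9.png

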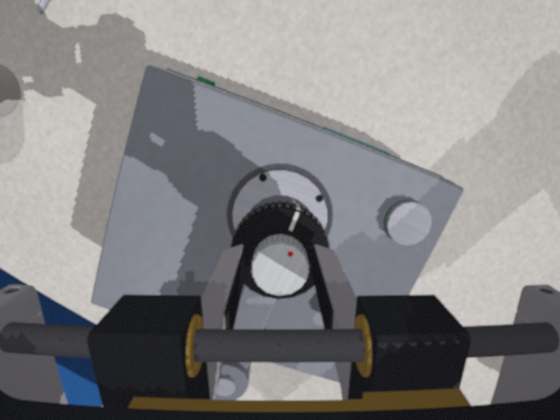

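Request:
move_arm:
  increments:
    - [[0.34, 0, 0, 0.008, 0, 0, 0], [0.3, 0, 0, 0.008, 0, 0, 0], [0.2, 0, 0, 0.008, 0, 0, 0], [0, 0, 0, 0.008, 0, 0, 0], [0, 0, 0, 0.008, 0, 0, 0], [0, 0, 0, 0.008, 0, 0, 0]]

```text
time: 13.53
tool_pos: [0.5162, -0.0552, 0.3943]
ee_rot: [3.141, 0.0, -2.564]
wrist_force: [-1.5, 2.8, 3.9]
width: 0.0311
```

```bash
python3 snap.py wrist w10; python3 - <<'E'
from h import *
c=load("w10");cv2.imwrite("pics/w10z.png",cv2.resize(c["p"][180:320,190:370,::-1],None,fx=4,fy=4,interpolation=2))
E
```

```text
13.5333 [ 0.5162 -0.0552  0.3943] [ 3.1408e+00  4.0000e-04 -2.5640e+00] [-1.53  2.76  3.87] [0.646 0.435 0.011] [-2.160e-01  2.100e-02  1.461e+00  1.000e-03  1.660e+00 -2.364e+00] 0.0311
```

View pics/w10z.png

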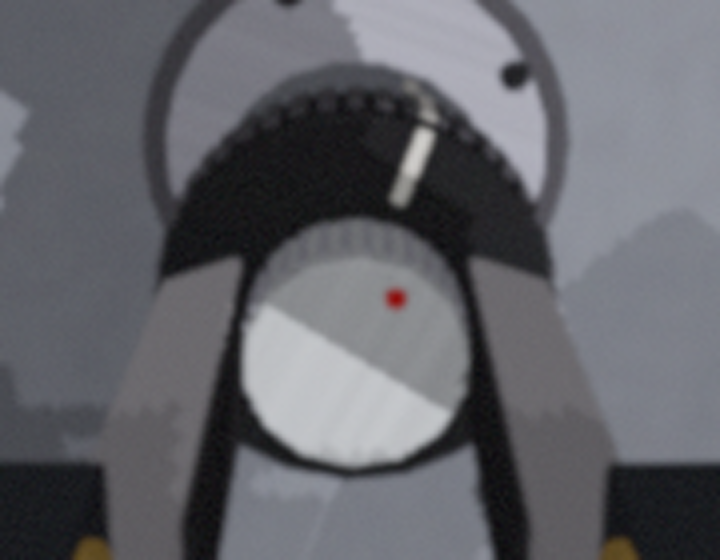

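Request:
move_arm:
  increments:
    - [[0, 0, 0.008, 0, 0, 0, 0], [0, 0, 0.008, 0, 0, 0, 0.025], [0, 0, 0.008, 0, 0, 0, 0.05], [0, 0, 0.008, 0, 0, 0, 0.075], [0, 0, 0.008, 0, 0, 0, 0.1]]

```text
time: 14.0
tool_pos: [0.5159, -0.0549, 0.3943]
ee_rot: [-3.141, 0.001, -2.723]
wrist_force: [-0.9, 1.9, 2.6]
width: 0.0311
```

```bash
cat > st.py <<'E'
from bench import robot
import numpy as np
o=robot.get_obs()
print(round(float(o["time"]),2),o["tool_pos"].round(4),"yaw",round(float(o["ee_rot"][2]),4),"F",o["wrist_force"].round(2),"T",o["wrist_torque"].round(3),"j6",o["joint_positions"][5].round(4),"tau6",o["joint_torque"][5].round(3),round(float(o["width"]),4))
E
python3 st.py
```

```text
14.0 [ 0.5159 -0.0549  0.3943] yaw -2.7229 F [-0.93  1.94  2.65] T [0.368 0.267 0.263] j6 -2.2048 tau6 -0.118 0.0311
```

Request:
move_arm:
  increments:
    - [[0, 0, 0, 0, 0, 0, 0.025], [0, 0, 0, 0, 0, 0, 0.05], [0, 0, 0, 0, 0, 0, 0.075], [0, 0, 0, 0, 0, 0, 0.1]]

```text
time: 14.33
tool_pos: [0.516, -0.055, 0.3943]
ee_rot: [-3.141, 0.001, -2.88]
wrist_force: [0.2, 1.0, 2.7]
width: 0.0315
```

```bash
python3 st.py; python3 snap.py wrist w11; python3 - <<'E'
from h import *
c=load("w11");cv2.imwrite("pics/w11z.png",cv2.resize(c["p"][180:320,190:370,::-1],None,fx=4,fy=4,interpolation=2))
E
```

```text
14.33 [ 0.516  -0.055   0.3943] yaw -2.8801 F [0.24 0.97 2.65] T [0.367 0.257 0.276] j6 -2.0477 tau6 -0.118 0.0315
14.3333 [ 0.516  -0.055   0.3943] [-3.1407e+00  7.0000e-04 -2.8801e+00] [0.24 0.97 2.65] [0.367 0.257 0.276] [-0.215  0.02   1.462 -0.     1.659 -2.048] 0.0315
```

View pics/w11z.png

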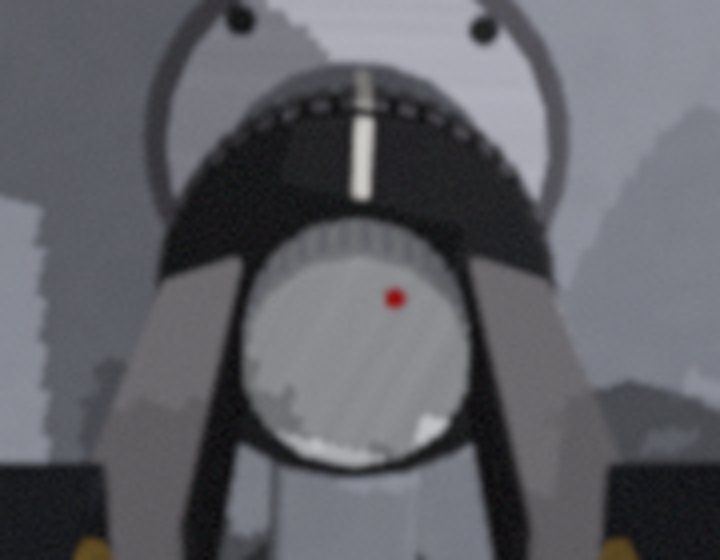

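Request:
move_arm:
  increments:
    - [[0, 0, 0, 0, 0, 0, 0.04], [0, 0, 0, 0, 0, 0, 0.08], [0, 0, 0, 0, 0, 0, 0.12], [0, 0, 0, 0, 0, 0, 0.16], [0, 0, 0, 0, 0, 0, 0.2]]

```text
time: 14.8
tool_pos: [0.516, -0.0549, 0.3943]
ee_rot: [-3.141, 0.001, 3.089]
wrist_force: [-1.3, 1.6, 2.9]
width: 0.0314
```

```bash
python3 st.py
```

```text
14.8 [ 0.516  -0.0549  0.3943] yaw 3.0886 F [-1.29  1.63  2.94] T [0.353 0.276 0.277] j6 -1.7331 tau6 -0.348 0.0314
```

Request:
move_arm:
  increments:
    - [[0, 0, 0, 0, 0, 0, 0.04], [0, 0, 0, 0, 0, 0, 0.08], [0, 0, 0, 0, 0, 0, 0.12], [0, 0, 0, 0, 0, 0, 0.16], [0, 0, 0, 0, 0, 0, 0.2]]

```text
time: 15.22
tool_pos: [0.516, -0.055, 0.3943]
ee_rot: [-3.141, 0.001, 2.774]
wrist_force: [-0.7, 0.1, 3.2]
width: 0.0313
```

```bash
python3 st.py
```

```text
15.22 [ 0.516  -0.055   0.3943] yaw 2.7744 F [-0.71  0.12  3.25] T [0.318 0.186 0.281] j6 -1.419 tau6 -0.348 0.0313
```

Request:
move_arm:
  increments:
    - [[0, 0, 0, 0, 0, 0, 0.04], [0, 0, 0, 0, 0, 0, 0.08], [0, 0, 0, 0, 0, 0, 0.12], [0, 0, 0, 0, 0, 0, 0.16], [0, 0, 0, 0, 0, 0, 0.2]]

```text
time: 15.63
tool_pos: [0.516, -0.055, 0.3943]
ee_rot: [3.141, 0.001, 2.46]
wrist_force: [-1.1, 1.3, 2.3]
width: 0.0317
```

```bash
python3 st.py
```

```text
15.63 [ 0.516  -0.055   0.3943] yaw 2.4603 F [-1.12  1.28  2.25] T [0.259 0.167 0.255] j6 -1.1048 tau6 -0.348 0.0317
```

Request:
move_arm:
  increments:
    - [[0, 0, 0, 0, 0, 0, 0.04], [0, 0, 0, 0, 0, 0, 0.08], [0, 0, 0, 0, 0, 0, 0.12], [0, 0, 0, 0, 0, 0, 0.16], [0, 0, 0, 0, 0, 0, 0.2]]

```text
time: 16.05
tool_pos: [0.516, -0.055, 0.3944]
ee_rot: [3.141, 0.001, 2.146]
wrist_force: [-1.2, 1.7, 4.1]
width: 0.0314
```

```bash
python3 st.py
```

```text
16.05 [ 0.516  -0.055   0.3944] yaw 2.1462 F [-1.16  1.74  4.1 ] T [0.23  0.223 0.315] j6 -0.7907 tau6 -0.328 0.0314
```

Request:
move_arm:
  increments:
    - [[0, 0, 0, 0, 0, 0, 0.03], [0, 0, 0, 0, 0, 0, 0.06], [0, 0, 0, 0, 0, 0, 0.1]]

```text
time: 16.3
tool_pos: [0.516, -0.055, 0.3944]
ee_rot: [3.141, 0.001, 1.99]
wrist_force: [-1.1, 1.6, 3.1]
width: 0.0313
```

```bash
python3 st.py
```

```text
16.3 [ 0.516  -0.055   0.3944] yaw 1.9896 F [-1.11  1.58  3.06] T [0.307 0.221 0.254] j6 -0.6342 tau6 -0.41 0.0313
```

Request:
move_arm:
  increments:
    - [[0, 0, 0, 0, 0, 0, 0.03], [0, 0, 0, 0, 0, 0, 0.06], [0, 0, 0, 0, 0, 0, 0.1]]

```text
time: 16.55
tool_pos: [0.516, -0.0549, 0.3945]
ee_rot: [3.141, 0.001, 1.833]
wrist_force: [-0.8, 1.2, 2.7]
width: 0.0309
```

```bash
python3 st.py
```

```text
16.55 [ 0.516  -0.0549  0.3945] yaw 1.8326 F [-0.83  1.22  2.66] T [0.166 0.164 0.324] j6 -0.4771 tau6 -0.394 0.0309
```

Request:
move_arm:
  increments:
    - [[0, 0, 0, 0, 0, 0, 0.03], [0, 0, 0, 0, 0, 0, 0.06], [0, 0, 0, 0, 0, 0, 0.1]]

```text
time: 16.8
tool_pos: [0.516, -0.0549, 0.3945]
ee_rot: [3.14, 0.001, 1.676]
wrist_force: [-1.3, 2.4, 3.1]
width: 0.0313
```

```bash
python3 st.py
```

```text
16.8 [ 0.516  -0.0549  0.3945] yaw 1.6756 F [-1.32  2.38  3.14] T [0.202 0.236 0.327] j6 -0.3201 tau6 -0.378 0.0313
```

Request:
move_arm:
  increments:
    - [[0, 0, 0, 0, 0, 0, 0.03], [0, 0, 0, 0, 0, 0, 0.06], [0, 0, 0, 0, 0, 0, 0.1]]

```text
time: 17.05
tool_pos: [0.516, -0.055, 0.3945]
ee_rot: [3.14, 0.001, 1.519]
wrist_force: [-1.2, 1.6, 3.4]
width: 0.0317
```

```bash
python3 st.py
```

```text
17.05 [ 0.516  -0.055   0.3945] yaw 1.5186 F [-1.22  1.57  3.4 ] T [0.128 0.253 0.338] j6 -0.1631 tau6 -0.362 0.0317
```

```bash
cat > avg.py <<'E'
from bench import robot
import numpy as np,sys
T=[];F=[];J=[]
for i in range(int(sys.argv[1])):
    o=robot.get_obs();T.append(o["wrist_torque"][2]);F.append(o["wrist_force"]);J.append(o["joint_torque"][5]);robot.snapshot("wrist")
print(round(float(o["time"]),2),"Tz",np.round(T,3).tolist(),"mean",np.mean(T).round(4),"sem",(np.std(T)/len(T)**.5).round(4),"F",np.mean(F,0).round(2),"j6",o["joint_positions"][5].round(4),o["tool_pos"].round(4))
E
python3 avg.py 10
```

```text
17.5 Tz [0.338, 0.22, 0.129, 0.073, 0.15, 0.159, 0.163, 0.145, 0.21, 0.199] mean 0.1785 sem 0.0211 F [-0.73  0.78  3.71] j6 -0.1647 [ 0.516  -0.055   0.3944]
```

Request:
move_arm:
  increments:
    - [[0, 0, 0, 0, 0, 0, 0.03], [0, 0, 0, 0, 0, 0, 0.06], [0, 0, 0, 0, 0, 0, 0.09]]

```text
time: 17.8
tool_pos: [0.516, -0.0549, 0.3945]
ee_rot: [3.14, 0.0, 1.377]
wrist_force: [-0.3, 0.1, 4.3]
width: 0.0316
```

```bash
python3 st.py
```

```text
17.8 [ 0.516  -0.0549  0.3945] yaw 1.3767 F [-0.32  0.08  4.28] T [-0.054  0.072  0.332] j6 -0.0213 tau6 -0.096 0.0316
```

Request:
move_arm:
  increments:
    - [[0, 0, 0, 0, 0, 0, 0.03], [0, 0, 0, 0, 0, 0, 0.06]]

```text
time: 17.97
tool_pos: [0.516, -0.0549, 0.3945]
ee_rot: [3.14, 0.0, 1.283]
wrist_force: [-0.5, -0.3, 3.9]
width: 0.0312
```

```bash
python3 st.py
```

```text
17.97 [ 0.516  -0.0549  0.3945] yaw 1.2825 F [-0.5  -0.32  3.86] T [-0.03   0.142  0.403] j6 0.073 tau6 -0.085 0.0312
```

Request:
move_arm:
  increments:
    - [[0, 0, 0, 0, 0, 0, 0.03], [0, 0, 0, 0, 0, 0, 0.06]]

```text
time: 18.13
tool_pos: [0.516, -0.0549, 0.3945]
ee_rot: [3.14, 0.0, 1.188]
wrist_force: [-0.8, 0.5, 4.3]
width: 0.0313
```

```bash
python3 st.py
```

```text
18.13 [ 0.516  -0.0549  0.3945] yaw 1.1883 F [-0.78  0.54  4.3 ] T [-0.022  0.183  0.428] j6 0.1672 tau6 -0.076 0.0313
```

Request:
move_arm:
  increments:
    - [[0, 0, 0, 0, 0, 0, 0.03], [0, 0, 0, 0, 0, 0, 0.06]]

```text
time: 18.3
tool_pos: [0.516, -0.0549, 0.3945]
ee_rot: [3.14, 0.0, 1.094]
wrist_force: [-0.9, 0.3, 4.9]
width: 0.0313
```

```bash
python3 st.py
```

```text
18.3 [ 0.516  -0.0549  0.3945] yaw 1.0941 F [-0.87  0.29  4.86] T [-0.059  0.107  0.39 ] j6 0.2614 tau6 -0.066 0.0313
```

Request:
move_arm:
  increments:
    - [[0, 0, 0, 0, 0, 0, 0.03], [0, 0, 0, 0, 0, 0, 0.06]]

```text
time: 18.47
tool_pos: [0.516, -0.0549, 0.3945]
ee_rot: [3.14, -0.0, 1.0]
wrist_force: [-0.5, 0.7, 5.3]
width: 0.0311
```

```bash
python3 st.py
```

```text
18.47 [ 0.516  -0.0549  0.3945] yaw 0.9999 F [-0.51  0.67  5.3 ] T [-0.062  0.204  0.384] j6 0.3556 tau6 -0.057 0.0311
```

```bash
cat > fit.py <<'E'
import numpy as np
from scipy.optimize import least_squares
D=[(-2.2048,.263),(-2.0477,.276),(-1.7331,.277),(-1.419,.281),(-1.1048,.255),(-.7907,.315),(-.6342,.254),(-.4771,.324),(-.3201,.327),(-.1631,.338),(-.0213,.332),(.073,.403),(.1672,.428),(.2614,.39),(.3556,.384)]
import sys
D+=eval(sys.argv[1]) if len(sys.argv)>1 else []
j,T=np.array(D).T
for base in(.26,.27,None):
    f=(lambda p:p[1]+.104*np.maximum(0,j-p[0])-T) if base is None else (lambda p:base+.104*np.maximum(0,j-p[0])-T)
    r=least_squares(f,[-.7,.27] if base is None else [-.7]);s=np.sqrt(r.cost*2/(len(j)-2));cov=np.linalg.inv(r.jac.T@r.jac)**1
    print(base,r.x,"sd",s,"se",s*np.sqrt(np.diag(cov)),"load at last",65*(j[-1]-r.x[0]),"j for 100N",r.x[0]+100/65)
E
python3 fit.py; python3 snap.py wrist w12; python3 - <<'E'
from h import *
c=load("w12");cv2.imwrite("pics/w12z.png",cv2.resize(c["p"][180:320,190:370,::-1],None,fx=4,fy=4,interpolation=2))
E
```

```text
0.26 [-1.01550692] sd 0.02566376533644874 se [0.07803457] load at last 89.12195009277659 j for 100N 0.5229546139572836
0.27 [-0.91935308] sd 0.02484130410638391 se [0.07553375] load at last 82.87195007907104 j for 100N 0.6191084603219841
None [-0.91550693  0.2704    ] sd 0.0248400654436398 se [0.13082177 0.01110881] load at last 82.62195018892639 j for 100N 0.6229546124780556
18.4667 [ 0.516  -0.0549  0.3945] [ 3.1402e+00 -1.0000e-04  9.9990e-01] [-0.51  0.67  5.3 ] [-0.062  0.204  0.384] [-0.215  0.02   1.462 -0.     1.659  0.356] 0.0311
```

View pics/w12z.png

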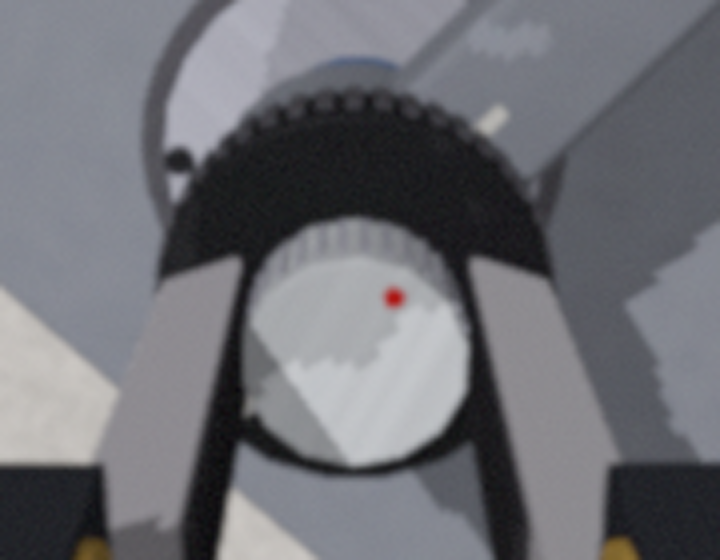

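Request:
move_arm:
  increments:
    - [[0, 0, 0, 0, 0, 0, 0.03]]

```text
time: 18.6
tool_pos: [0.516, -0.0549, 0.3946]
ee_rot: [3.14, -0.0, 0.955]
wrist_force: [-0.4, 0.1, 4.8]
width: 0.0313
```

```bash
python3 st.py
```

```text
18.6 [ 0.516  -0.0549  0.3946] yaw 0.9548 F [-0.41  0.09  4.81] T [-0.031  0.116  0.328] j6 0.4007 tau6 -0.256 0.0313
```

Request:
move_arm:
  increments:
    - [[0, 0, 0, 0, 0, 0, 0.03]]

```text
time: 18.68
tool_pos: [0.516, -0.0549, 0.3946]
ee_rot: [3.14, -0.0, 0.907]
wrist_force: [0.6, 0.5, 5.1]
width: 0.0313
```

```bash
python3 st.py
```

```text
18.68 [ 0.516  -0.0549  0.3946] yaw 0.9066 F [0.58 0.53 5.14] T [-0.066  0.19   0.432] j6 0.4489 tau6 -0.068 0.0313
```

Request:
move_arm:
  increments:
    - [[0, 0, 0, 0, 0, 0, 0.03]]

```text
time: 18.77
tool_pos: [0.516, -0.0549, 0.3946]
ee_rot: [3.14, -0.0, 0.859]
wrist_force: [0.1, 0.3, 5.3]
width: 0.0312
```

```bash
python3 st.py
```

```text
18.77 [ 0.516  -0.0549  0.3946] yaw 0.8594 F [0.12 0.25 5.27] T [-0.068  0.14   0.459] j6 0.4961 tau6 -0.043 0.0312
```

Request:
move_arm:
  increments:
    - [[0, 0, 0, 0, 0, 0, 0.03]]

```text
time: 18.85
tool_pos: [0.516, -0.0549, 0.3945]
ee_rot: [3.14, -0.0, 0.812]
wrist_force: [-0.8, 0.6, 5.1]
width: 0.0313
```

```bash
python3 st.py
```

```text
18.85 [ 0.516  -0.0549  0.3945] yaw 0.8123 F [-0.85  0.65  5.06] T [-0.082  0.117  0.468] j6 0.5432 tau6 -0.038 0.0313
```

```bash
python3 fit.py "[(.4489,.432),(.4961,.459),(.5432,.468)]"; python3 - <<'E'
import numpy as np
# free slope check
from scipy.optimize import least_squares
D=[(-2.2048,.263),(-2.0477,.276),(-1.7331,.277),(-1.419,.281),(-1.1048,.255),(-.7907,.315),(-.6342,.254),(-.4771,.324),(-.3201,.327),(-.1631,.338),(-.0213,.332),(.073,.403),(.1672,.428),(.2614,.39),(.3556,.384),(.4489,.432),(.4961,.459),(.5432,.468)]
j,T=np.array(D).T
r=least_squares(lambda p:p[2]+p[1]*np.maximum(0,j-p[0])-T,[-.8,.104,.27]);print(r.x)
E
```

```text
0.26 [-1.09493669] sd 0.027290304170021772 se [0.07277854] load at last 106.47888453222154 j for 100N 0.4435248533504381
0.27 [-0.99878284] sd 0.026664783923600586 se [0.07111039] load at last 100.22888478880061 j for 100N 0.5396786955569137
None [-0.99493669  0.2704    ] sd 0.026663846340922153 se [0.13491773 0.01192443] load at last 99.9788846735208 j for 100N 0.5435248511766033
[-0.79590935  0.13016102  0.2704    ]
```

Request:
move_arm:
  increments:
    - [[0, 0, 0, 0, 0, 0, 0], [0.4, 0, 0, 0, 0, 0, 0], [0.55, 0, 0, 0, 0, 0, 0], [0.55, 0, 0, 0, 0, 0, 0], [0.55, 0, 0, 0, 0, 0, 0]]

```text
time: 19.27
tool_pos: [0.5158, -0.0549, 0.393]
ee_rot: [-3.14, 0.001, 0.813]
wrist_force: [-0.3, 0.4, -0.1]
width: 0.0507
```

```bash
python3 st.py; python3 snap.py wrist w13; python3 - <<'E'
from h import *
c=load("w13");cv2.imwrite("pics/w13z.png",cv2.resize(c["p"][180:320,190:370,::-1],None,fx=4,fy=4,interpolation=2))
E
```

```text
19.27 [ 0.5158 -0.0549  0.393 ] yaw 0.813 F [-0.34  0.44 -0.1 ] T [-0.019  0.12  -0.07 ] j6 0.5425 tau6 -0.004 0.0507
19.2667 [ 0.5158 -0.0549  0.393 ] [-3.14e+00  1.00e-03  8.13e-01] [-0.34  0.44 -0.1 ] [-0.019  0.12  -0.07 ] [-0.215  0.021  1.464 -0.     1.659  0.542] 0.0507
```

View pics/w13z.png

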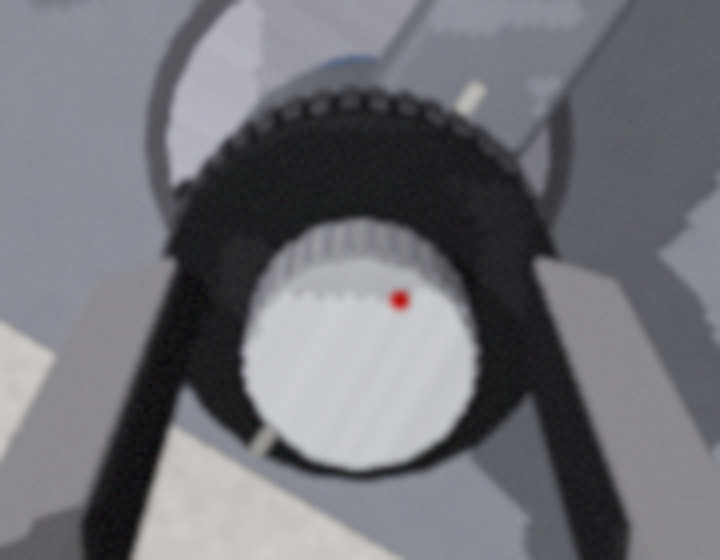

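Request:
move_arm:
  increments:
    - [[0.6, 0, 0, -0.2, 0, 0, 0], [0.7, 0, 0, -0.5, 0, 0, 0], [0.7, 0, 0, -0.9, 0, 0, 0], [0.7, 0, 0, -0.9, 0, 0, 0]]

```text
time: 19.65
tool_pos: [0.5157, -0.0548, 0.4923]
ee_rot: [3.13, -0.007, 0.813]
wrist_force: [-0.4, -0.0, 1.6]
width: 0.0657
```

```bash
python3 snap.py wrist w14
```

```text
19.65 [ 0.5157 -0.0548  0.4923] [ 3.13   -0.0071  0.8131] [-0.38 -0.    1.65] [-0.068  0.061 -0.011] [-0.215  0.012  1.277  0.     1.839  0.543] 0.0657
```

Request:
move_arm:
  increments:
    - [[0.7, 0.3, -0.3, 0, 0, 0, 0], [0.7, 0.6, -0.6, 0, 0, 0, 0], [0.7, 0.9, -0.9, 0, 0, 0, 0], [0.7, 0.9, -0.9, 0, 0, 0, 0]]

```text
time: 20.03
tool_pos: [0.5117, 0.0776, 0.4825]
ee_rot: [-3.137, -0.001, 0.821]
wrist_force: [-0.2, -0.7, 0.3]
width: 0.0656
```

Request:
move_arm:
  increments:
    - [[0.7, 0.3, -0.3, 0, 0, 0, 0], [0.7, 0.6, -0.6, 0, 0, 0, 0], [0.7, 0.9, -0.9, 0, 0, 0, 0], [0.7, 0.9, -0.9, 0, 0, 0, 0], [0.7, 0.9, -0.9, 0, 0, 0, 0]]

```text
time: 20.45
tool_pos: [0.5087, 0.2015, 0.4822]
ee_rot: [-3.14, 0.003, 0.817]
wrist_force: [-0.3, -0.3, 0.2]
width: 0.066
```

```bash
python3 snap.py top t14; python3 snap.py scene s14; python3 - <<'E'
from h import *
a=load("t14");b=load("top0")
cv2.imwrite("pics/t14z.png",cv2.resize(a["p"][130:280,215:385,::-1],None,fx=4,fy=4,interpolation=2))
g=cv2.cvtColor(a["p"],cv2.COLOR_RGB2GRAY);m=(g>125).astype(np.uint8);n,l=cv2.connectedComponents(m);k=(l==l[213,303]).astype(np.uint8)
e,ax,_=cv2.fitEllipse(max(cv2.findContours(k,0,1)[0],key=cv2.contourArea));print(k.sum(),e,ax,onplane(a,*e,.211))
d=cv2.absdiff(a["p"],b["p"]).max(2);cv2.imwrite("pics/diff.png",d)
s=load("s14");cv2.imwrite("pics/s14z.png",cv2.resize(s["p"][160:290,170:340,::-1],None,fx=4,fy=4,interpolation=2))
E
```

```text
20.45 [0.5087 0.2015 0.4822] [-3.1402e+00  2.7000e-03  8.1710e-01] [-0.29 -0.33  0.23] [-0.067  0.09  -0.031] [ 0.274  0.08   1.226 -0.     1.838  1.027] 0.066
20.5 [0.5089 0.2001 0.4826] [-3.1409e+00  2.5000e-03  8.1470e-01] [-0.39 -0.85 -0.51] [ 0.032  0.162 -0.001] [ 2.710e-01  7.900e-02  1.226e+00 -1.000e-03  1.839e+00  1.027e+00] 0.0658
126 (303.0657043457031, 212.96287536621094) (11.59891414642334, 12.15611743927002) [ 0.51618841 -0.05672127  0.211     ]
```

View pics/t14z.png

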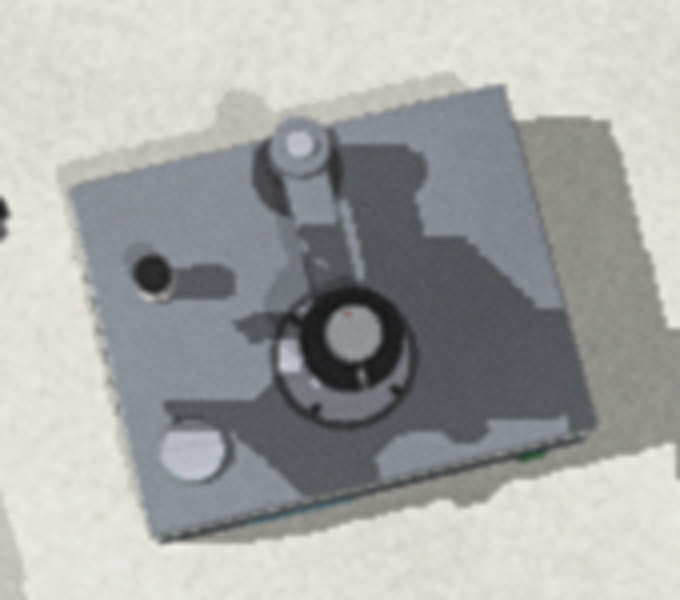

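View pics/w14.png

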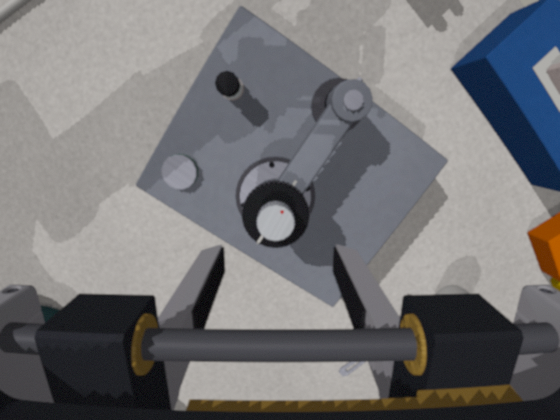

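View pics/s14z.png

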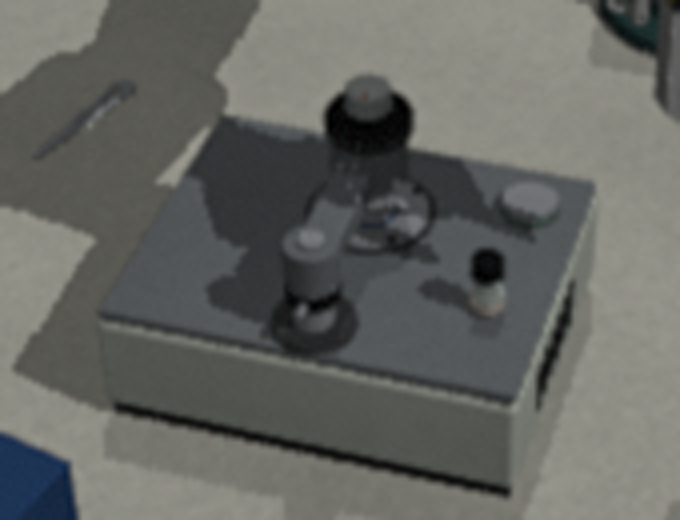

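```bash
python3 - <<'E'
from bench import robot
print(robot.close_job(), robot.get_obs()["time"])
E
```

```text
the job is handed in; nothing more can be done
the job is handed in; nothing more can be done
```

I swung the press arm in until it met its stop, turned only the inner knob clockwise to an estimated 100 N, let go and backed the arm away. The job was handed in at about 20.5 s of the 72 s allowed.

- **Stop:** the push force rose from about 6 N to 13 N while the tool barely advanced. The top camera put the knob within 0.5 mm of the plate centre.
- **Load:** I turned the knob about 2.9 rad in one grip. The red dot stayed fixed between the fingers, so the knob did not slip.
    - The torque rose from 0.27 N m while free to about 0.45 N m at the end. The readings scatter by about 0.025 N m.
    - A fit with the stated stiffness gives 100 N. The last three torque readings alone suggest about 114 N, and a fit with the slope left free, converted by angle at 65 N/rad, gives about 87 N. All are well under 160 N.
    - An attempt to average the torque while standing still failed, because it relaxed. Only readings taken while turning were used.
- **Ring:** after release, its white mark still sat opposite the bar as it did at the start.
- **Other things:** the spare disc and vial stood where they were by eye. I did not compare the bottle, beaker, tweezers and marker before and after, but the arm never came near them.
- **Disc:** after the swing it was mostly hidden under the head, so I only saw its edge in place.
- **Small disagreement:** in the final top view the knob measured about 0.7 mm from its earlier position at the stop. I took this as noise from a shadow across the knob.

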